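# Weigh the pail on the spring hook scale

## Robot

A 7-joint arm with a two-finger parallel gripper is mounted at the origin on a cart in front of the work surface, level with it; the furniture and walls round the work are solid. World frame = base frame: x ahead of the robot, y to its left, z up, the work surface at z = 0. Lengths are in m, angles in rad, forces in N, time in s.
With the tool pointing down it reaches from about 0.4 to 0.85 m from the base axis. Payload 10.4 kg.
Tool frame: the origin (TCP) lies midway between the tips of the shut fingers; the grasp point (between the pads) lies 19 mm behind it (r.grasp_offset is the distance from the TCP to the grasp point, in m); z points along the fingers, y is the line along which they close (so a half turn about z gives the same grasp; the last joint's range is limited). The gripper opens to 87 mm and grips with 3 to 60 N. Pads are 19 mm wide; open, the fingers measure 117 mm over their backs; the gripper's body (75 mm by 190 mm) begins 51 mm behind the grasp point.
Start: joints at [-1.215, 0.332, -0.065, 1.46, 0.022, 1.35, -0.088], TCP at [0.231, 0.581, 0.223] pointing down, gripper open.
Joint ranges: [-2.6, 2.6], [-0.5, 2.12], [-1.47, 1.34], [0.16, 2.42], [-1.27, 4.41], [0.06, 2.06], [-2.6, 2.6]. Speed limits (rad/s): [2.22, 2.22, 2.79, 2.79, 3.14, 3.14, 3.14].

## Interface

Orientations are given as a unit quaternion [x, y, z, w].
In Python, from bench import r gives the robot as it stands.
- The arm moves only by the tool drive_tool, never from a script. Its argument "moves" is a list that holds one entry, the list of rows, each a list of 7 numbers: the shift along the tool's x, y, z in m, then the turn, a rotation vector about the tool's x, y, z in rad, then the opening, from 0 (shut) to 1 (fully open). In form: [[[tx, ty, tz, ax, ay, az, jaw], ...]]. A call has 1 to 10 rows; each row shifts and turns the commanded pose from where the row before left it, along the tool's axes as they then stand; what a row does not reach is not made up. A row lasts 1/10 s, in which the tool goes at most 50 mm and 8.59 degrees, less where a joint would pass 70% of its speed; a pose out of reach is approached as far as the arm can. A call is refused whole if a number of a shift passes 0.05 or a number of a turn 0.15, either way. A call with a gripper value outside its range is refused whole. The fingers move at their own pace and stop on an object; "squeeze" is the grip in N (left out, the last holds). Time passes only in rows, so rows that do not move let the fingers close. It gives the time, the measured TCP pose, the force, the opening and the grip force at its end, in the units of the state.
- r.read_state(): the state, without advancing time (a new reading comes with each control period).
- r.camera(name): name is "scene" or "top" or "wrist"; returns the picture (384x512x3 uint8, red, green, blue); there is no depth.
- r.camera_info(name): a dict with "mtx" (3x3 intrinsics, pixels), "k1" (the pictures are not rectified: a ray, as slopes to the right and down, at radius r is drawn at 1 + k1 r^2 times it, then the intrinsics apply), "rvec" (rotation vector, rad) and "tvec" (3), from world to camera coordinates, as OpenCV has them; the wrist camera has in their place "T_tool_cam" (4x4, takes a point from camera to tool coordinates, whose origin is the TCP and whose axes are the flange's). Camera axes: x right, y down, z forward; pixel columns grow to the right and rows downward; lengths in m; the calibration is good to about 2 mm. A picture is of the moment at which its call begins: read the wrist's pose just before it. camera_info takes no time and is no camera call.
- r.close_job(): hands the job in; it is judged then, once.
Trained networks look in the newest picture that a camera, given by its name, has taken for a name from the list of things; names that differ only in an ending like _2 or _b are one class to them, and where a whole thing is asked for, a point or a joint stands for the part that bears it (a point fixed in the world has none). Each returns a list of dicts, best first, with "conf" (0 to 1); they miss things now and then, are a little off and sometimes report something else, mostly with a low value. They report only what shows in the picture. A call takes as long as a camera call. They do not tell look-alikes from the thing itself.
- r.find_in(camera, query): "bbox" ([left, top, right, bottom] in pixels, round what is visible of it).
- r.place_of(camera, query): "at" ([column, row] in pixels: a listed point, or the origin of a listed thing).
The state is a dict: "time": time; "joint_positions": joint angles; "joint_vel": joint speeds; "joint_torque": joint torques, N m; "ee_pos": TCP position; "eef_rot": TCP orientation; "ft_force": force on the tool from outside, world axes, zero at the start; "torque": the same for the moment, N m; "width": finger opening in m; "grip_force": force on a finger pad.
Only numpy, scipy, OpenCV 4.12 (cv2) and the standard library are available. Lean on these libraries where they do the work, as an engineer would, in place of code of your own. Each camera call takes 0.05 s, during which the arm holds its last target. There are 200 camera calls.

## Task

Weigh the little white pail: keeping it upright, hang it by its wire bail in the bend of the spring scale's hook and ease its weight on slowly until the spring carries all of it and no more, so that the hook is not jerked and the pail does not drop, spring up or bob when you let go. Leave it hanging free and quite still, hand off, for two or three seconds so that the needle can be read. Then lift it off just as slowly and gently and stand it in the middle of the cork trivet, leaving the other things on the worktop where they are.

Things in the scene. Friction and masses are not known exactly. Their poses are not given: they have to be found in the camera images.
- pail: White enamel pail, blue rim, lemon and garlic fixed inside; unknown weight, below 0.7 kg. Origin: centre of underside, z up; foot 100 mm, rim 120 mm across at 75 mm height. A rigid bail of 7 mm wire stands in its xz plane: legs at x = +-63 mm lean in above 95 mm height to a level top stretch along x (x = -15 to 15 mm), underside 145 mm up. The window is open above 65 mm. Same turned half round.
- pail_grip (a point): Centre of the wooden grip block on top of the bail, 175 mm above the pail's underside. Block 34 mm (x) by 16 mm (y) by 44 mm high (151 to 195 mm above the underside). Axes as the pail's. Take it across its 34 mm (fingers closing along x): they then straddle the hook, which passes below the block along y.
- pail_eye (a point): Middle of the underside of the bail's top stretch, the spot that rests in the hook: 30 mm below pail_grip. Axes as the pail's.
- scale: Green spring scale, fixed: housing 92 mm (x) by 132 mm (y) by 165 mm high, origin under its centre, z up; dial with red needle on its -x face, which looks to the robot. A plunger in its top carries the hook arm, a 6 mm rod that runs level along the scale's -y, 20 mm above the hook's bend; nothing stands above the arm.
- hook_bend (a point): Top of the rod at the bottom of the hook's bend, where the bail rests; moves with the hook. Axes as the scale's. 140 mm from the scale's centre along its -y, 235 mm above the worktop when empty. The hook lies in the scale's yz plane: a half-round of 6 mm rod, 26 mm wide inside, open at the top; its +y side joins the arm, its -y side ends in the free tip.
- hook_arm (a joint): How far the hook has been pulled down, m: 0 empty, end stop at 0.075. Spring 95 N/m with 0.25 N preload and light damping; shown by the needle. The pail sways and bobs for a second or two once let go.
- trivet: Round cork trivet, 144 mm across, 10 mm thick, fixed; origin under its centre.
- trivet_top (a point): Centre of the trivet's upper face.
- salt: Salt shaker with a grey cap, 44 mm across, 90 mm high, loose; origin under its centre. A bystander.
- onion: Brown onion, 83 mm across, 94 mm high, loose; origin under its centre. A bystander.
- beans: Low food tin, 76 mm across, 58 mm high, loose; origin under its centre. A bystander.
- hook_tip (a point): Top of the hook's free tip: 22 mm above and 19 mm to the -y side of hook_bend; the tip's ball reaches 4 mm farther out. The bail goes on along the scale's +y over this tip and down into the bend, the pail's x parallel to the scale's x.
Mind the look-alikes: they are no part of the job. Of the things that look like the trivet, the larger one is meant.

How it is judged:
By the outcome, as a careful person would: the job done as asked, in the order asked, and still so for the second after the job is handed in, with the robot touching nothing.
It also fails if it takes over 72 s, if anything falls off the work surface, if the arm or the gripper's body presses on something with over 40 N, if the wrist force passes 120 N, or if a joint passes its speed limit or range.

## Working session

There is one attempt and no reset: what is moved stays moved. The work goes in short steps, Python scripts to look and compute and a tool call to move; the robot and the scene stay as the last step left them, time stands still between calls to the robot, and variables do not carry over. Pictures are saved under pics/ and viewed, at most 10 in all, crops included, and the job is handed in when it is done.

Besides the shell and the picture viewer there is one more tool, called after "Emit:" as a command line: name --argument value ..., lists and objects as JSON in quotes. drive_tool: Moves the arm, as the interface text tells. Its arguments: {"type":"object","properties":{"moves":{"type":"array"},"squeeze":{"type":"number"}},"required":["moves"]}

```bash
mkdir -p pics; cat > h.py <<'E'
import numpy as np, cv2
from scipy.spatial.transform import Rotation as R
from bench import r
def cam(name):
    i=r.camera_info(name); K=np.array(i["mtx"],float); k1=i["k1"]
    if name=="wrist":
        s=r.read_state(); T=np.eye(4); T[:3,:3]=R.from_quat(s["eef_rot"]).as_matrix(); T[:3,3]=s["ee_pos"]
        W=T@np.array(i["T_tool_cam"]); return K,k1,W[:3,:3],W[:3,3]
    Rm=R.from_rotvec(np.ravel(i["rvec"])).as_matrix(); t=np.ravel(i["tvec"])
    return K,k1,Rm.T,-Rm.T@t
def ray(c,px):
    K,k1,Rw,o=c
    p=cv2.undistortPoints(np.array([[px]],float),K,np.array([k1,0,0,0.])).ravel()
    d=Rw@np.array([p[0],p[1],1]); return o,d/np.linalg.norm(d)
def atz(c,px,z):
    o,d=ray(c,px); return o+d*(z-o[2])/d[2]
def tri(rays):
    A=0;b=0
    for o,d in rays:
        P=np.eye(3)-np.outer(d,d); A=A+P; b=b+P@o
    x=np.linalg.solve(A,b); return x,[np.linalg.norm((np.eye(3)-np.outer(d,d))@(x-o)) for o,d in rays]
def proj(c,X):
    K,k1,Rw,o=c
    rv=cv2.Rodrigues(Rw.T)[0]
    return cv2.projectPoints(np.array(X,float).reshape(-1,1,3),rv,-Rw.T@o,K,np.array([k1,0,0,0.]))[0].reshape(-1,2)
E
python3 - <<'E'
from h import *
np.set_printoptions(precision=3,suppress=True)
s=r.read_state(); print(s["time"],s["ee_pos"],s["eef_rot"],s["ft_force"],s["width"],r.grasp_offset)
ims=[]
for n in("scene","top"):
    im=r.camera(n)[:,:,::-1]; ims.append(im); c=cam(n); print(n,c[3],c[2][:,2])
    for q in("pail_grip","pail_eye","pail","hook_bend","hook_tip","scale","trivet_top","trivet","salt","onion","beans"):
        print(n,q,[(round(d["conf"],2),np.round(d["at"],1).tolist()) for d in r.place_of(n,q)][:4])
for n,im in zip(("scene","top"),ims): cv2.imwrite(f"pics/{n}0.png",cv2.resize(im,(800,600)))
E
```

```text
0.0 [0.231 0.58  0.222] [ 0.188  0.982 -0.001 -0.   ] [0.248 0.385 0.449] 0.08719471154095396 0.0187
scene [0.393 0.678 0.897] [ 0.192 -0.712 -0.675]
scene pail_grip [(0.72, [320.9, 127.5])]
scene pail_eye [(0.61, [320.4, 136.9])]
scene pail [(0.94, [314.1, 173.5])]
scene hook_bend [(0.78, [261.9, 141.2]), (0.71, [290.2, 313.3])]
scene hook_tip [(0.71, [260.4, 134.0])]
scene scale [(0.83, [257.3, 239.8])]
scene trivet_top [(0.84, [315.0, 212.1]), (0.74, [291.0, 313.8])]
scene trivet [(0.96, [314.6, 210.0]), (0.86, [291.1, 318.9]), (0.22, [318.9, 127.8])]
scene salt [(0.84, [241.0, 179.2]), (0.7, [261.4, 134.6])]
scene onion [(0.83, [264.6, 154.2])]
scene beans [(0.64, [218.7, 197.6])]
top [ 0.334 -0.108  1.451] [ 0.2   -0.025 -0.98 ]
top pail_grip [(0.73, [346.7, 222.0])]
top pail_eye [(0.94, [344.3, 220.2]), (0.38, [286.8, 175.6])]
top pail [(0.84, [335.1, 228.7])]
top hook_bend [(0.42, [278.6, 182.4])]
top hook_tip [(0.59, [285.6, 179.5])]
top scale [(0.57, [240.9, 210.1])]
top trivet_top [(0.96, [287.4, 241.3]), (0.75, [181.1, 247.6]), (0.47, [307.3, 167.9])]
top trivet [(0.81, [287.6, 245.4]), (0.72, [181.0, 250.6]), (0.53, [335.5, 224.9])]
top salt [(0.59, [309.2, 167.9])]
top onion [(0.67, [343.7, 176.3])]
top beans [(0.74, [275.9, 159.0]), (0.54, [336.0, 227.3])]
```

View pics/scene0.png

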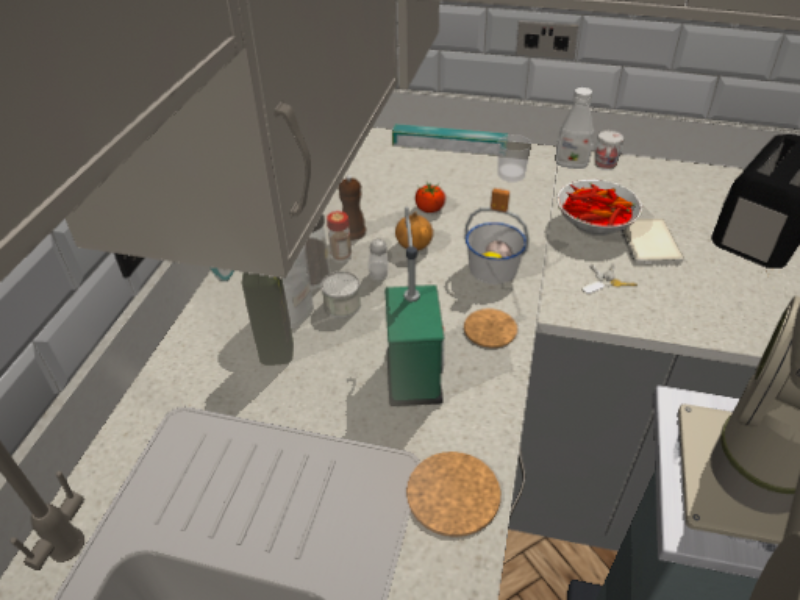

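View pics/top0.png

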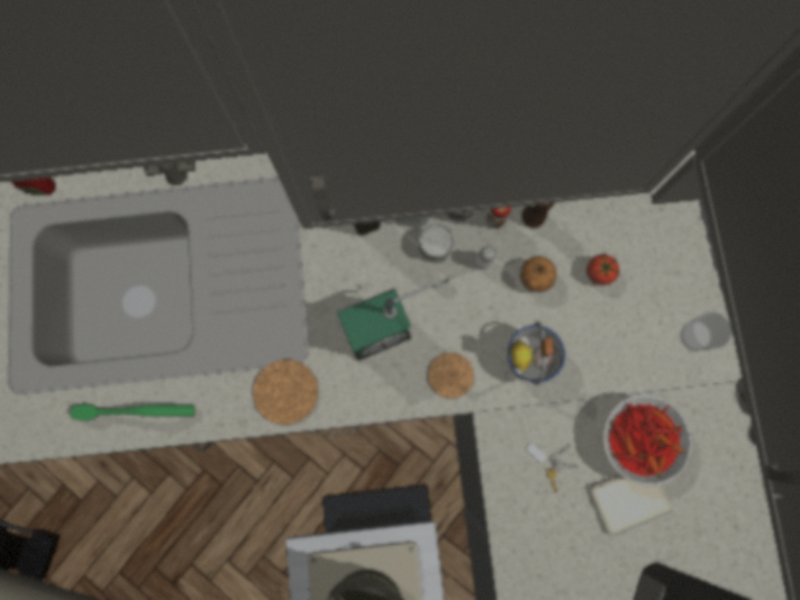

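```bash
python3 - <<'E'
from h import *
np.set_printoptions(precision=3,suppress=True)
S,T=cam("scene"),cam("top")
for n,a,b in [("grip",(320.9,127.5),(346.7,222)),("eye",(320.4,136.9),(344.3,220.2)),("pail",(314.1,173.5),(335.1,228.7)),("bend",(261.9,141.2),(278.6,182.4)),("tip",(260.4,134),(285.6,179.5)),("scale",(257.3,239.8),(240.9,210.1)),("triv",(315,212.1),(287.4,241.3)),("triv2",(291,313.8),(181.1,247.6)),("salt",(241,179.2),(309.2,167.9)),("onion",(264.6,154.2),(343.7,176.3)),("beans",(218.7,197.6),(275.9,159))]:
    print(n,*tri([ray(S,a),ray(T,b)]))
E
```

```text
grip [ 0.471 -0.403  0.182] [np.float64(0.0017789802715758507), np.float64(0.0017789802715759027)]
eye [ 0.475 -0.404  0.148] [np.float64(0.007501300503733455), np.float64(0.0075013005037334775)]
pail [ 0.475 -0.401  0.003] [np.float64(0.0012224699833122737), np.float64(0.0012224699833123162)]
bend [ 0.604 -0.206  0.249] [np.float64(2.4037678155465733e-05), np.float64(2.403767815564221e-05)]
tip [ 0.611 -0.226  0.256] [np.float64(0.0020215548705435848), np.float64(0.002021554870543688)]
scale [ 0.583 -0.082  0.001] [np.float64(0.007451920913087652), np.float64(0.007451920913087857)]
triv [ 0.449 -0.231 -0.004] [np.float64(7.39548614709253e-05), np.float64(7.395486147098515e-05)]
triv2 [0.461 0.135 0.013] [np.float64(0.005378454268014255), np.float64(0.005378454268014171)]
salt [ 0.708 -0.344 -0.018] [np.float64(0.0020517338489890987), np.float64(0.0020517338489893355)]
onion [ 0.655 -0.457  0.011] [np.float64(0.0004731826084056191), np.float64(0.00047318260840561804)]
beans [ 0.748 -0.227 -0.002] [np.float64(0.0006869562762524811), np.float64(0.0006869562762524294)]
```

Scene: pail with its grip at (500,200), the larger trivet at (453,493), the smaller one at (490,328) and the scale at (413,345). In the top view the hook arm runs to about (450,280). A wall cabinet overhangs on the +x side, so I'll estimate its front edge and refine the yaw.

```bash
python3 - <<'E'
from h import *
np.set_printoptions(precision=3,suppress=True)
S,T=cam("scene"),cam("top")
f=512/800
for a,b in [((280,265),(330,225)),((395,85),(650,195))]:
    print("cab",*tri([ray(S,np.array(a)*f),ray(T,np.array(b)*f)]))
im=cv2.imread("pics/top0.png"); h=cv2.cvtColor(im,cv2.COLOR_BGR2HSV)
m=((h[...,0]>65)&(h[...,0]<95)&(h[...,1]>120)).astype(np.uint8); m[:, :300]=0;m[:,450:]=0
cs=max(cv2.findContours(m,0,1)[0],key=cv2.contourArea).reshape(-1,2)
P=np.array([atz(T,p*f,0.165)[:2] for p in cs.astype(float)],np.float32)
print(cv2.minAreaRect(P*1000), len(P))
# big trivet
m=((h[...,0]>8)&(h[...,0]<22)&(h[...,1]>100)).astype(np.uint8); m[:340]=0; m[:,:240]=0; m[:,340:]=0;m[435:]=0
cs=max(cv2.findContours(m,0,1)[0],key=cv2.contourArea).reshape(-1,2)
P=np.array([atz(T,p*f,0.010)[:2] for p in cs.astype(float)],np.float32); print(cv2.minEnclosingCircle(P),cv2.fitEllipse(P))
E
```

```text
cab [ 0.747 -0.018  0.274] [np.float64(0.010803146640108695), np.float64(0.010803146640108691)]
cab [ 0.729 -0.628  0.288] [np.float64(0.004526526414304967), np.float64(0.004526526414304961)]Traceback (most recent call last):
  File "<stdin>", line 9, in <module>
ValueError: max() iterable argument is empty
```

Emit:
drive_tool --moves '[[[0, -0.03, -0.04, 0, 0, 0, 1], [0, -0.03, -0.04, 0, 0, 0, 1], [0, -0.02, -0.04, 0, 0, 0, 1], [-0.04, -0.002, -0.04, 0, 0, 0.078, 1], [-0.042, -0.002, 0, 0, 0, 0.078, 1], [-0.042, -0.002, 0, 0, 0, 0.078, 1], [-0.042, -0.002, 0, 0, 0, 0.078, 1], [-0.042, -0.002, 0, 0, 0, 0.078, 1], [-0.042, -0.002, 0, 0, 0, 0.078, 1], [-0.042, -0.002, 0, 0, 0, 0.078, 1]]]'

```text
time: 2.2
ee_pos: [0.4262, 0.3294, 0.3779]
eef_rot: [0.448, 0.894, 0.0, 0.0]
ft_force: [0.7, 0.7, -1.3]
width: 0.0871
grip_force: 0.0
```

Emit:
drive_tool --moves '[[[-0.042, -0.002, 0, 0, 0, 0.078, 1], [-0.042, -0.002, 0, 0, 0, 0.078, 1], [-0.042, -0.002, 0, 0, 0, 0.078, 1], [-0.042, -0.002, 0, 0, 0, 0.078, 1], [-0.042, -0.002, 0, 0, 0, 0.078, 1], [-0.042, -0.002, 0, 0, 0, 0.078, 1], [-0.042, -0.002, 0, 0, 0, 0.078, 1], [-0.042, -0.002, 0, 0, 0, 0.078, 1], [-0.042, -0.002, 0, 0, 0, 0.078, 1], [-0.042, -0.002, 0, 0, 0, 0.078, 1]]]'

```text
time: 3.2
ee_pos: [0.5253, -0.0685, 0.3779]
eef_rot: [0.754, 0.657, 0.0, 0.0]
ft_force: [1.1, 0.2, -0.2]
width: 0.0869
grip_force: 0.0
```

```bash
python3 - <<'E'
from h import *
np.set_printoptions(precision=3,suppress=True)
s=r.read_state(); print(s["time"],s["ee_pos"],R.from_quat(s["eef_rot"]).as_matrix(), s["joint_positions"])
c=cam("wrist"); im=r.camera("wrist")[:,:,::-1]; print(np.array(r.camera_info("wrist")["T_tool_cam"]),c[0],c[1])
cv2.imwrite("pics/w1.png",im)
S,T=cam("scene"),cam("top")
for q in("hook_bend","hook_tip","scale","pail_grip","pail"):
  for d in r.place_of("wrist",q)[:2]: print(q,d["conf"],d["at"],atz(c,d["at"],dict(hook_bend=.235,hook_tip=.257,scale=0,pail_grip=.175,pail=0)[q]))
f=512/800
im=cv2.imread("pics/top0.png"); h=cv2.cvtColor(im,cv2.COLOR_BGR2HSV); print(h[320,375])
m=((h[...,0]>55)&(h[...,0]<100)&(h[...,1]>80)).astype(np.uint8); m[:, :320]=0;m[:,430:]=0
cs=max(cv2.findContours(m,0,1)[0],key=cv2.contourArea).reshape(-1,2)
P=np.array([atz(T,p*f,0.165)[:2] for p in cs.astype(float)],np.float32)
print(cv2.minAreaRect(P*1000), len(P))
m=((h[...,0]>6)&(h[...,0]<24)&(h[...,1]>70)).astype(np.uint8); m[:340]=0; m[:,:240]=0; m[:,340:]=0;m[435:]=0
cs=max(cv2.findContours(m,0,1)[0],key=cv2.contourArea).reshape(-1,2)
P=np.array([atz(T,p*f,0.010)[:2] for p in cs.astype(float)],np.float32); print(cv2.minEnclosingCircle(P),cv2.fitEllipse(P))
E
```

```text
3.2 [ 0.525 -0.069  0.378] [[ 0.137  0.991  0.   ]
 [ 0.991 -0.137  0.   ]
 [ 0.     0.    -1.   ]] [-0.49   0.074  0.577  1.461 -0.04   1.618 -0.053]
[[-0.001 -0.954 -0.298  0.083]
 [ 1.    -0.002  0.001 -0.001]
 [-0.001 -0.298  0.954 -0.163]
 [ 0.     0.     0.     1.   ]] [[276.587   0.    257.681]
 [  0.    276.587 190.647]
 [  0.      0.      1.   ]] -0.06306278130425144
[ 75 103  97]
((563.7161865234375, -81.87535095214844), (86.26539611816406, 118.94967651367188), 16.459169387817383) 225
((0.4571521282196045, 0.13143494725227356), 0.07151877135038376) ((0.4566937983036041, 0.13127586245536804), (0.13869540393352509, 0.1408546268939972), 168.43142700195312)
```

View pics/w1.png

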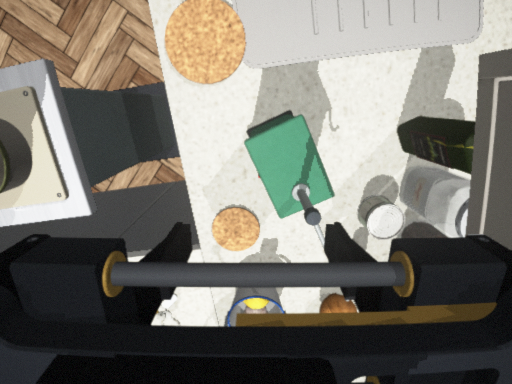

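Wrist view: the scale is at about (290,165) with its plunger at (305,195), the trivet at (205,40), and the pail is hidden behind the gripper. I'm moving on to see the hook and pail.

Emit:
drive_tool --moves '[[[-0.046, 0.002, 0, 0, 0, 0, 1], [-0.046, 0.002, 0, 0, 0, 0, 1], [-0.046, 0.002, 0, 0, 0, 0, 1], [-0.046, 0.002, 0, 0, 0, 0, 1], [-0.046, 0.002, 0, 0, 0, 0, 1], [0, 0, 0, 0, 0, 0, 1], [0, 0, 0, 0, 0, 0, 1]]]'

```text
time: 4.2
ee_pos: [0.505, -0.2959, 0.3773]
eef_rot: [0.753, 0.658, -0.0, -0.0]
ft_force: [0.0, 1.6, 1.1]
width: 0.0868
grip_force: 0.0
```

```bash
python3 - <<'E'
from h import *
np.set_printoptions(precision=3,suppress=True)
s=r.read_state(); print(s["time"],s["ee_pos"],R.from_quat(s["eef_rot"]).as_matrix()[:,0], s["joint_positions"])
c=cam("wrist"); im=r.camera("wrist")[:,:,::-1]
cv2.imwrite("pics/w2.png",cv2.resize(im,(768,576),interpolation=cv2.INTER_CUBIC))
cv2.imwrite("pics/w2raw.png",im)
for q in("hook_bend","hook_tip","scale","pail_grip","pail_eye","pail"):
  for d in r.place_of("wrist",q)[:2]: print(q,d["conf"],d["at"],atz(c,d["at"],dict(hook_bend=.235,hook_tip=.257,scale=0,pail_grip=.175,pail_eye=.145,pail=0)[q]))
E
```

```text
4.2 [ 0.505 -0.296  0.377] [0.134 0.991 0.   ] [-0.154  0.248  0.771  1.324 -0.172  1.637  0.456]
hook_bend 0.83 [342.5, 87.3] [ 0.606 -0.208  0.235]
hook_tip 0.57 [359.5, 107.6] [ 0.616 -0.23   0.257]
scale 0.67 [279.9, 23.2] [ 0.573 -0.081  0.   ]
scale 0.35 [247.7, 207.1] [ 0.468 -0.414 -0.   ]
pail_grip 0.94 [246.7, 247.5] [ 0.472 -0.412  0.175]
pail_eye 0.63 [252.0, 235.9] [ 0.48  -0.409  0.145]
```

View pics/w2.png

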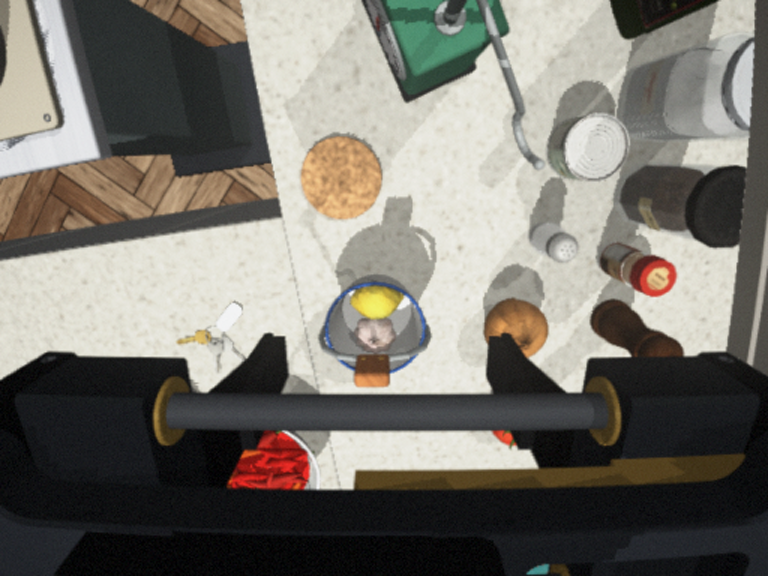

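Hook arm runs (485,5) to (518,115), with the tip at (538,163). The pail rim is centred near (375,325), its bail spans (322,340) to (428,342), and the grip is at (372,371). Next I'll measure both precisely.

```bash
python3 - <<'E'
from h import *
np.set_printoptions(precision=3,suppress=True)
c=cam("wrist"); im=cv2.imread("pics/w2raw.png"); h=cv2.cvtColor(im,cv2.COLOR_BGR2HSV)
m=((h[...,0]>100)&(h[...,0]<130)&(h[...,1]>110)).astype(np.uint8); m[:180]=0;m[255:]=0;m[:,:200]=0;m[:,300:]=0
ys,xs=np.nonzero(m)
P=np.array([atz(c,(x,y),0.075)[:2] for x,y in zip(xs,ys)],np.float32); print("rim",len(P),cv2.fitEllipse(P),cv2.minEnclosingCircle(P))
m=((h[...,0]>5)&(h[...,0]<18)&(h[...,1]>130)).astype(np.uint8); m[:232]=0;m[262:]=0;m[:,:225]=0;m[:,270:]=0
ys,xs=np.nonzero(m); print("block px",xs.min(),xs.max(),ys.min(),ys.max(),cv2.minAreaRect(np.stack([xs,ys],1).astype(np.float32)))
a=cv2.resize(im[180:262,205:295],None,fx=6,fy=6,interpolation=cv2.INTER_CUBIC)
b=cv2.resize(im[0:120,310:370],None,fx=4.1,fy=4.1,interpolation=cv2.INTER_CUBIC)
b=b[:492]; cv2.imwrite("pics/crop.png",np.hstack([a[:492],b]))
print(a.shape,b.shape)
E
```

```text
rim 216 ((0.47478264570236206, -0.41087281703948975), (0.11831104755401611, 0.1195473000407219), 159.8955841064453) ((0.4746595025062561, -0.4109276235103607), 0.0612102746963501)
block px 237 258 237 256 ((247.5, 246.5), (19.0, 21.0), 90.0)
(492, 540, 3) (492, 246, 3)
```

View pics/crop.png

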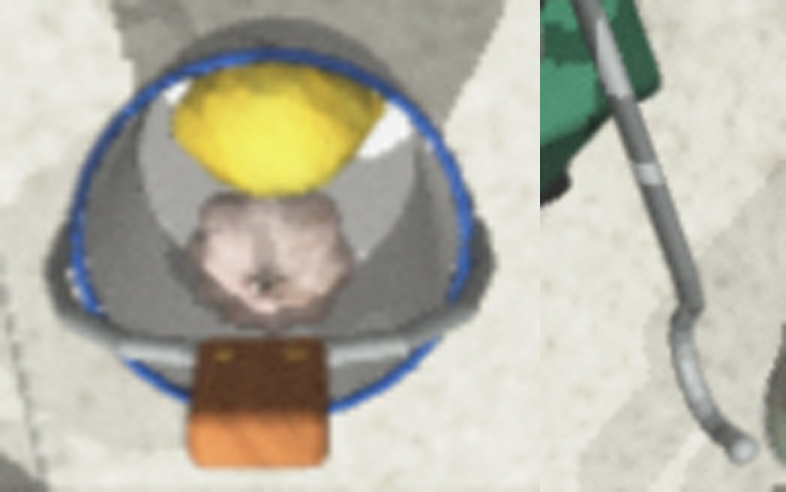

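The crop shows the block's top edge from (190,465) to (325,465), the bail corners at (50,285) and (490,270), the arm from (615,90) to (690,295) and the tip ball at (742,450).

```bash
python3 - <<'E'
from h import *
np.set_printoptions(precision=4,suppress=True)
c=cam("wrist")
A=lambda x,y:(205+(x+.5)/6-.5,180+(y+.5)/6-.5)
B=lambda x,y:(310+(x-540+.5)/4.1-.5,(y+.5)/4.1-.5)
p,q=atz(c,A(192,462),.195),atz(c,A(326,462),.195); d=q-p; print("block",(p+q)/2,np.linalg.norm(d),np.degrees(np.arctan2(d[1],d[0])))
p,q=atz(c,A(192,418),.195),atz(c,A(328,413),.195); d=q-p; print("block front-top",(p+q)/2,np.linalg.norm(d),np.degrees(np.arctan2(d[1],d[0])))
p,q=atz(c,A(55,285),.095),atz(c,A(487,272),.095); d=q-p; print("bail",(p+q)/2,np.linalg.norm(d),np.degrees(np.arctan2(d[1],d[0])))
p,q=atz(c,B(605,60),.252),atz(c,B(690,295),.252); d=q-p; print("arm",p,q,np.degrees(np.arctan2(d[1],d[0])))
t=atz(c,B(742,450),.254); print("tip",t)
for yaw in (14,15.5,17,18.5,20,22):
    y=np.radians(yaw); u=np.array([-np.sin(y),np.cos(y)])
    print(yaw,"bend from tip",t[:2]+.019*u, "scale from tip",t[:2]+.159*u)
S,T=cam("scene"),cam("top")
# model projection in crop coordinates for scale centre guess
for sc,yaw in (((.5637,-.0819),16.5),):
    y=np.radians(yaw); u=np.array([-np.sin(y),np.cos(y)]); s=np.array(sc)
    X=[[*(s-u*k),z] for k,z in ((.08,.252),(.12,.252),(.14,.232),(.159,.254))]
    print(((proj(c,X)+.5-[310,0])*4.1-.5+[540,0]))
E
```

```text
block [ 0.4745 -0.4156  0.195 ] 0.03172717637780162 -7.62007737647925
block front-top [ 0.4765 -0.4033  0.195 ] 0.03191315070771522 -5.254609563474488
bail [ 0.4749 -0.414   0.095 ] 0.1269946416720261 -5.7673514677158835
arm [ 0.5898 -0.1395  0.252 ] [ 0.6062 -0.1929  0.252 ] -72.98842965982014
tip [ 0.6165 -0.2305  0.254 ]
14 bend from tip [ 0.6119 -0.212 ] scale from tip [ 0.578  -0.0762]
15.5 bend from tip [ 0.6114 -0.2121] scale from tip [ 0.574  -0.0772]
17 bend from tip [ 0.6109 -0.2123] scale from tip [ 0.57   -0.0784]
18.5 bend from tip [ 0.6105 -0.2124] scale from tip [ 0.566  -0.0797]
20 bend from tip [ 0.61   -0.2126] scale from tip [ 0.5621 -0.081 ]
22 bend from tip [ 0.6094 -0.2128] scale from tip [ 0.5569 -0.083 ]
[[597.2268 151.0743]
 [656.4824 317.1078]
 [661.1023 398.6433]
 [712.0889 469.9706]]
```

Emit:
drive_tool --moves '[[[-0.039, -0.005, 0, 0, 0, 0, 1], [-0.039, -0.005, 0, 0, 0, 0, 1], [-0.039, -0.005, 0, 0, 0, 0, 1], [0, 0, 0.03, 0, 0, -0.027, 1], [0, 0, 0.045, 0, 0, 0, 1], [0, 0, 0.045, 0, 0, 0, 1], [0, 0, 0.02, 0, 0, 0, 1], [0, 0, 0, 0, 0, 0, 1]]]'

```text
time: 5.35
ee_pos: [0.4736, -0.4082, 0.2349]
eef_rot: [0.744, 0.669, -0.0, -0.003]
ft_force: [0.3, 0.6, 0.6]
width: 0.087
grip_force: 0.0
```

```bash
cat >> h.py <<'E'
def ft(n,cn="wrist"):
    F=[];Z=[]
    for _ in range(n):
        r.camera(cn); s=r.read_state(); F.append(s["ft_force"]); Z.append(s["ee_pos"])
    F=np.array(F); return F.mean(0),F.std(0),np.mean(Z,0)
E
python3 - <<'E'
from h import *
np.set_printoptions(precision=4,suppress=True)
print(*ft(8))
s=r.read_state(); M=R.from_quat(s["eef_rot"]).as_matrix(); print(s["time"],s["ee_pos"]); print(M)
d=np.array([.475,-.4105,.159])-s["ee_pos"]; print(M.T@d, np.degrees(np.arctan2(M[1,1],M[0,1])))
im=r.camera("wrist")[:,:,::-1]; cv2.imwrite("pics/w3.png",im)
E
```

```text
[-0.0323 -0.1056  0.1609] [0.452  0.3212 0.686 ] [ 0.4746 -0.4103  0.2391]
5.75 [ 0.4745 -0.4104  0.2389]
[[ 0.1068  0.9943  0.0014]
 [ 0.9943 -0.1068 -0.0007]
 [-0.0006  0.0014 -1.    ]]
[-0.      0.0004  0.0799] -6.128431577108803
```

View pics/w3.png

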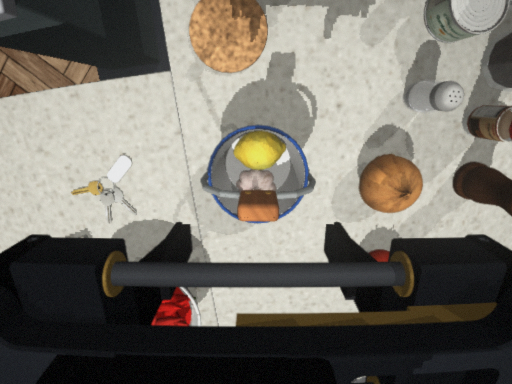

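Block at (258,206), centred between the fingers. Now I'll descend and close.

Emit:
drive_tool --moves '[[[0, 0, 0.03, 0, 0, 0, 1], [0, 0, 0.03, 0, 0, 0, 1], [0, 0, 0.019, 0, 0, 0, 1], [0, 0, 0, 0, 0, 0, 1], [0, 0, 0, 0, 0, 0, 0.7], [0, 0, 0, 0, 0, 0, 0.55], [0, 0, 0, 0, 0, 0, 0.5], [0, 0, 0, 0, 0, 0, 0.45], [0, 0, 0, 0, 0, 0, 0.4], [0, 0, 0, 0, 0, 0, 0.3]]]' --squeeze 25

```text
time: 6.8
ee_pos: [0.4742, -0.41, 0.159]
eef_rot: [0.744, 0.668, 0.0, 0.0]
ft_force: [-0.3, -0.2, 0.2]
width: 0.047
grip_force: 0.0
```

Emit:
drive_tool --moves '[[[0, 0, 0, 0, 0, 0, 0.2], [0, 0, 0, 0, 0, 0, 0.2], [0, 0, 0, 0, 0, 0, 0.2]]]' --squeeze 25

```text
time: 7.1
ee_pos: [0.4742, -0.4099, 0.1588]
eef_rot: [0.744, 0.668, 0.0, -0.0]
ft_force: [-0.3, -0.5, -0.5]
width: 0.0341
grip_force: 25.0
```

Emit:
drive_tool --moves '[[[0, 0, -0.003, 0, 0, 0, 0.2], [0, 0, -0.006, 0, 0, 0, 0.2], [0, 0, -0.012, 0, 0, 0, 0.2], [0, 0, -0.02, 0, 0, 0, 0.2], [0, 0, -0.025, 0, 0, 0, 0.2], [0, 0, -0.025, 0, 0, 0, 0.2], [0, 0, -0.02, 0, 0, 0, 0.2], [0, 0, -0.012, 0, 0, 0, 0.2], [0, 0, -0.006, 0, 0, 0, 0.2], [0, 0, 0, 0, 0, 0, 0.2]]]'

```text
time: 8.1
ee_pos: [0.4743, -0.4101, 0.2883]
eef_rot: [0.744, 0.668, 0.0, 0.0]
ft_force: [0.2, 0.2, -3.1]
width: 0.0339
grip_force: 24.9
```

```bash
python3 - <<'E'
from h import *
np.set_printoptions(precision=4,suppress=True)
f=ft(24);print(*f); W=-f[0][2]-(-.0); print("ext",(W-.25)/95)
s=r.read_state(); M=R.from_quat(s["eef_rot"]).as_matrix(); print(s["time"],s["ee_pos"],s["width"],s["joint_positions"]); print(M)
im=r.camera("scene")[:,:,::-1]; cv2.imwrite("pics/s2.png",im)
E
```

```text
[-0.1155 -0.0389 -2.3486] [0.414  0.3543 0.4219] [ 0.4741 -0.4099  0.2875]
ext 0.022090255296561143
9.3 [ 0.4742 -0.41    0.2878] 0.033817570790359394 [ 0.0566  0.3791  0.7955  1.3867 -0.2686  1.4862  0.7316]
[[ 0.1068  0.9943 -0.    ]
 [ 0.9943 -0.1068  0.0001]
 [ 0.0001 -0.     -1.    ]]
```

```bash
python3 - <<'E'
from h import *
np.set_printoptions(precision=4,suppress=True)
from scipy.spatial.transform import Rotation as R
i=r.camera_info("wrist")
def c(p,q):
    T=np.eye(4); T[:3,:3]=R.from_quat(q).as_matrix(); T[:3,3]=p; W=T@np.array(i["T_tool_cam"]); return np.array(i["mtx"]),i["k1"],W[:3,:3],W[:3,3]
c1=c([.5253,-.0685,.378],[.754,.657,0,0]); c2=c([.505,-.296,.377],[.753,.658,0,0]);T=cam("top");S=cam("scene")
L=[ray(c1,(470,220)),ray(c1,(478,60)),ray(c2,(489,220)),ray(T,(211,144)),ray(T,(416,125)),ray(T,(300,137))]
for z in (.25,.3,.35,.4,.45,.5,.55,.6): print(z,[ (o+d*(z-o[2])/d[2])[:2] for o,d in L])
E
```

```text
0.25 [array([ 0.7692, -0.148 ]), array([0.7644, 0.0299]), array([ 0.7731, -0.378 ]), array([ 0.7437, -0.0181]), array([ 0.7362, -0.6447]), array([ 0.7362, -0.2868])]
0.3 [array([ 0.7291, -0.1202]), array([0.7252, 0.0271]), array([ 0.7287, -0.3497]), array([ 0.7267, -0.0218]), array([ 0.7194, -0.6224]), array([ 0.7195, -0.2794])]
0.35 [array([ 0.689 , -0.0925]), array([0.6859, 0.0242]), array([ 0.6842, -0.3214]), array([ 0.7096, -0.0256]), array([ 0.7027, -0.6   ]), array([ 0.7027, -0.2719])]
0.4 [array([ 0.6489, -0.0647]), array([0.6466, 0.0214]), array([ 0.6398, -0.2931]), array([ 0.6926, -0.0294]), array([ 0.686 , -0.5777]), array([ 0.686 , -0.2645])]
0.45 [array([ 0.6088, -0.037 ]), array([0.6073, 0.0186]), array([ 0.5953, -0.2648]), array([ 0.6755, -0.0331]), array([ 0.6692, -0.5553]), array([ 0.6692, -0.257 ])]
0.5 [array([ 0.5687, -0.0092]), array([0.5681, 0.0157]), array([ 0.5509, -0.2365]), array([ 0.6584, -0.0369]), array([ 0.6525, -0.533 ]), array([ 0.6525, -0.2496])]
0.55 [array([0.5287, 0.0185]), array([0.5288, 0.0129]), array([ 0.5064, -0.2083]), array([ 0.6414, -0.0406]), array([ 0.6357, -0.5107]), array([ 0.6358, -0.2422])]
0.6 [array([0.4886, 0.0463]), array([0.4895, 0.01  ]), array([ 0.462, -0.18 ]), array([ 0.6243, -0.0444]), array([ 0.619 , -0.4883]), array([ 0.619 , -0.2347])]
```

View pics/s2.png

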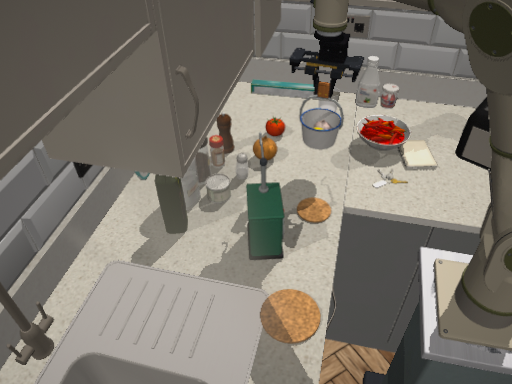

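Pail lifted and held upright, centred at (322,120). Moving it next to the hook and aligning the yaw.

Emit:
drive_tool --moves '[[[0.004, 0.003, 0, 0, 0, 0, 0.2], [0.009, 0.008, 0, 0, 0, 0, 0.2], [0.015, 0.013, 0, 0, 0, 0, 0.2], [0.018, 0.015, 0, 0, 0, 0, 0.2], [0.02, 0.017, 0, 0, 0, 0, 0.2], [0.02, 0.017, 0, 0, 0, 0, 0.2], [0.016, 0.014, 0, 0, 0, 0, 0.2], [0.011, 0.01, 0, 0, 0, 0, 0.2], [0.006, 0.005, 0, 0, 0, 0, 0.2], [0.003, 0.002, 0, 0, 0, 0, 0.2]]]'

```text
time: 10.35
ee_pos: [0.5909, -0.2996, 0.2877]
eef_rot: [0.744, 0.668, -0.0, -0.0]
ft_force: [0.0, -0.1, -2.9]
width: 0.0339
grip_force: 24.9
```

Emit:
drive_tool --moves '[[[0, 0, 0, 0, 0, -0.02, 0.2], [0, 0, 0, 0, 0, -0.04, 0.2], [0, 0, 0, 0, 0, -0.05, 0.2], [0, 0, 0, 0, 0, -0.06, 0.2], [0, 0, 0, 0, 0, -0.06, 0.2], [0, 0, 0, 0, 0, -0.06, 0.2], [0, 0, 0, 0, 0, -0.05, 0.2], [0, 0, 0, 0, 0, -0.04, 0.2], [0, 0, 0, 0, 0, -0.02, 0.2], [0, 0, 0, 0, 0, -0.003, 0.2]]]'

```text
time: 11.35
ee_pos: [0.59, -0.3007, 0.288]
eef_rot: [0.595, 0.803, -0.0, 0.0]
ft_force: [0.1, -0.0, -3.0]
width: 0.0337
grip_force: 24.9
```

```bash
python3 - <<'E'
from h import *
np.set_printoptions(precision=4,suppress=True)
c=cam("wrist"); im=r.camera("wrist")[:,:,::-1]
cv2.imwrite("pics/w4.png",cv2.resize(im[:260,130:400],(800,770))[:600]); 
s=r.read_state(); M=R.from_quat(s["eef_rot"]).as_matrix(); print(s["time"],s["ee_pos"]); print(M,s["joint_positions"],s["ft_force"])
for q in("hook_bend","hook_tip","pail_grip","pail_eye"):
  for d in r.place_of("wrist",q)[:2]: print(q,d["conf"],d["at"],atz(c,d["at"],dict(hook_bend=.235,hook_tip=.257,pail_grip=.175,pail_eye=.145)[q]+(.129 if "pail" in q else 0)))
print(proj(c,[[.611,-.212,.235],[.6165,-.2305,.254]]))
E
```

```text
11.4 [ 0.5901 -0.3005  0.288 ]
[[-0.2907  0.9568  0.0001]
 [ 0.9568  0.2907 -0.    ]
 [-0.0001  0.0001 -1.    ]] [-0.0505  0.4449  0.6653  1.2744 -0.2695  1.5104  0.8773] [ 0.5425  0.2653 -2.0424]
hook_bend 0.87 [317.4, 109.0] [ 0.6097 -0.2114  0.235 ]
hook_bend 0.41 [256.6, 252.5] [ 0.6009 -0.3412  0.235 ]
hook_tip 0.55 [323.5, 138.2] [ 0.616  -0.2297  0.257 ]
pail_grip 0.93 [258.3, 251.9] [ 0.5904 -0.3023  0.304 ]
pail_grip 0.46 [315.9, 194.4] [ 0.6107 -0.2582  0.304 ]
pail_eye 0.96 [257.2, 235.1] [ 0.5908 -0.3061  0.274 ]
pail_eye 0.64 [315.1, 110.8] [ 0.6006 -0.2147  0.274 ]
[[318.7876 110.3268]
 [322.7555 139.0115]]
```

View pics/w4.png

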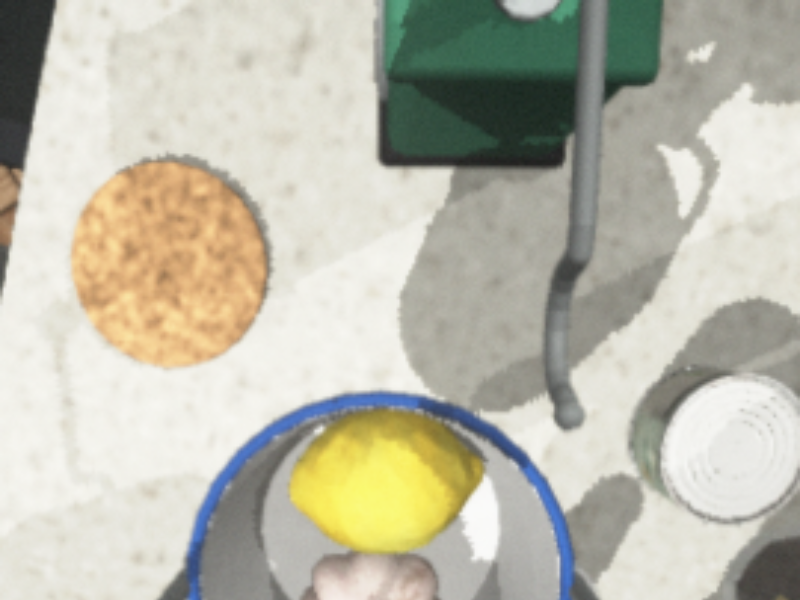

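```bash
python3 - <<'E'
from h import *
np.set_printoptions(precision=4,suppress=True)
c=cam("wrist"); im=np.ascontiguousarray(r.camera("wrist")[:,:,::-1]); h=cv2.cvtColor(im,cv2.COLOR_BGR2HSV)
m=((h[...,0]>100)&(h[...,0]<130)&(h[...,1]>110)).astype(np.uint8); m[:120]=0;m[262:]=0;m[:,:180]=0;m[:,340:]=0
ys,xs=np.nonzero(m); s=r.read_state(); z=s["ee_pos"][2]-.159+.075
P=np.array([atz(c,(x,y),z)[:2] for x,y in zip(xs,ys)])
from scipy.optimize import least_squares
def f(p):
    return np.hypot(*(P-p[:2]).T)-p[2]
q=least_squares(f,[.59,-.3,.058],loss="soft_l1",f_scale=.002); print(len(P),q.x)
M=R.from_quat(s["eef_rot"]).as_matrix(); off=np.r_[q.x[:2],z]-s["ee_pos"]; print("pail off in tool",M.T@off, ys.min(),ys.max())
print("to bend in tool",M.T@(np.array([.6103,-.2122,0])-s["ee_pos"]))
g=cv2.cvtColor(im,cv2.COLOR_BGR2GRAY)
for row in range(225,262,6): print(row, g[row,225:292:3])
E
```

```text
893 [ 0.591  -0.3019  0.0596]
pail off in tool [-0.002  -0.0002  0.084 ] 133 260
to bend in tool [0.0781 0.0445 0.2878]
225 [ 31  35  78 148 147 143 105 122 120 120 132 133 118 123 126 110 130 130
 136 136  46  31  36]
231 [27 31 40 67 63 79 81 91 63 74 72 65 69 67 67 86 78 76 57 56 34 29 30]
237 [26 28 49 65 65 62 60 59 63 70 69 67 66 69 65 71 64 65 60 53 26 26 28]
243 [27 24 62 65 62 64 56 61 66 62 66 60 63 59 55 60 62 63 60 55 46 20 20]
249 [28 31 63 64 60 60 58 64 63 64 64 57 61 62 59 58 63 61 62 56 45 23 26]
255 [18 59 68 68 70 64 65 63 71 67 66 64 60 64 58 61 60 61 65 57 45 32 22]
261 [16 83 92 94 94 91 86 82 90 93 93 91 86 86 87 81 83 85 88 87 74 52 28]
```

Emit:
drive_tool --moves '[[[0.003, 0.002, 0, 0, 0, 0, 0.2], [0.007, 0.004, 0, 0, 0, 0, 0.2], [0.01, 0.006, 0, 0, 0, 0, 0.2], [0.012, 0.007, 0, 0, 0, 0, 0.2], [0.013, 0.007, 0, 0, 0, 0, 0.2], [0.012, 0.007, 0, 0, 0, 0, 0.2], [0.01, 0.0055, 0, 0, 0, 0, 0.2], [0.007, 0.004, 0, 0, 0, 0, 0.2], [0.004, 0.002, 0, 0, 0, 0, 0.2], [0.0015, 0, 0, 0, 0, 0, 0.2]]]'

```text
time: 12.65
ee_pos: [0.6101, -0.2104, 0.2878]
eef_rot: [0.595, 0.804, 0.0, -0.0]
ft_force: [0.1, -0.2, -2.0]
width: 0.0341
grip_force: 24.9
```

```bash
python3 - <<'E'
from h import *
np.set_printoptions(precision=4,suppress=True)
print(*ft(6)); s=r.read_state(); M=R.from_quat(s["eef_rot"]).as_matrix()
im=r.camera("wrist")[:,:,::-1]; c=cam("wrist"); e=s["ee_pos"]+M@[-.0015,0,.014]
print("eye",e,"err tool",M.T@(np.array([.6103,-.2122,.235])-e))
im2=r.camera("scene")[:,:,::-1]
a=cv2.resize(im[120:300,180:340],(534,600),interpolation=cv2.INTER_CUBIC); b=cv2.resize(im2[60:210,225:295],(266,570),interpolation=cv2.INTER_CUBIC)
b=np.vstack([b,np.zeros((30,266,3),np.uint8)]); cv2.imwrite("pics/c5.png",np.hstack([a,b]))
for q in("hook_bend","hook_tip","pail_eye","pail_grip"):
  print(q,[(round(d["conf"],2),d["at"]) for d in r.place_of("wrist",q)[:2]],[(round(d["conf"],2),d["at"]) for d in r.place_of("scene",q)[:2]])
E
```

```text
[-0.0833  0.0692 -2.4636] [0.5537 0.4253 0.6573] [ 0.6097 -0.2113  0.2879]
eye [ 0.6102 -0.2129  0.2739] err tool [0.0006 0.0003 0.0389]
hook_bend [] [(0.48, [261.5, 140.0])]
hook_tip [] [(0.56, [260.1, 132.9])]
pail_eye [(0.89, [260.8, 230.4])] [(0.6, [259.9, 128.8])]
pail_grip [(0.64, [256.8, 252.9])] [(0.56, [258.5, 120.7])]
```

View pics/c5.png

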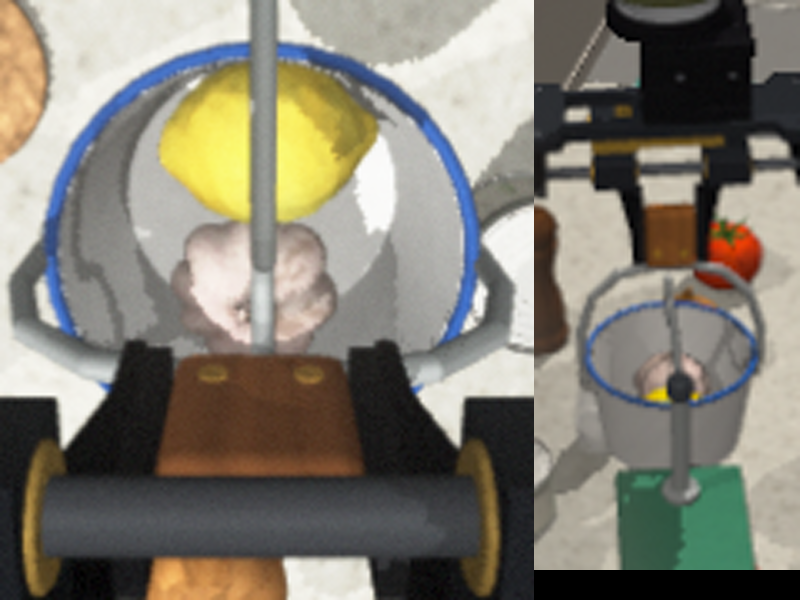

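The hook at column 262 lines up with the block centre at about 265, so I'm lowering slowly.

Emit:
drive_tool --moves '[[[0, 0, 0.002, 0, 0, 0, 0.2], [0, 0, 0.004, 0, 0, 0, 0.2], [0, 0, 0.005, 0, 0, 0, 0.2], [0, 0, 0.005, 0, 0, 0, 0.2], [0, 0, 0.005, 0, 0, 0, 0.2], [0, 0, 0.004, 0, 0, 0, 0.2], [0, 0, 0.003, 0, 0, 0, 0.2], [0, 0, 0.002, 0, 0, 0, 0.2], [0, 0, 0.001, 0, 0, 0, 0.2], [0, 0, 0, 0, 0, 0, 0.2]]]'

```text
time: 14.45
ee_pos: [0.61, -0.2108, 0.2568]
eef_rot: [0.595, 0.804, 0.0, -0.0]
ft_force: [0.1, 0.8, -3.4]
width: 0.0336
grip_force: 24.9
```

```bash
python3 - <<'E'
from h import *
np.set_printoptions(precision=4,suppress=True)
print(*ft(12)); print(r.read_state()["time"])
E
```

```text
[ 0.1423 -0.063  -2.2288] [0.3467 0.5903 0.5014] [ 0.61   -0.2108  0.2569]
15.05
```

Emit:
drive_tool --moves '[[[0, 0, 0.001, 0, 0, 0, 0.2], [0, 0, 0.002, 0, 0, 0, 0.2], [0, 0, 0.002, 0, 0, 0, 0.2], [0, 0, 0.002, 0, 0, 0, 0.2], [0, 0, 0.002, 0, 0, 0, 0.2], [0, 0, 0.002, 0, 0, 0, 0.2], [0, 0, 0.002, 0, 0, 0, 0.2], [0, 0, 0.002, 0, 0, 0, 0.2], [0, 0, 0.002, 0, 0, 0, 0.2], [0, 0, 0.001, 0, 0, 0, 0.2]]]'

```text
time: 16.05
ee_pos: [0.6099, -0.2108, 0.2387]
eef_rot: [0.595, 0.804, 0.0, -0.0]
ft_force: [-0.9, 0.7, -2.0]
width: 0.0335
grip_force: 24.9
```

```bash
python3 - <<'E'
from h import *
np.set_printoptions(precision=4,suppress=True)
print(*ft(20)); print(r.read_state()["time"])
print([(q,[(round(d["conf"],2),d["at"]) for d in r.place_of("scene",q)[:1]]) for q in("hook_bend","hook_tip","pail_eye","pail_grip")])
E
```

```text
[-0.3036  0.2612 -1.3046] [0.4925 0.464  0.5325] [ 0.61   -0.2108  0.2389]
17.05
[('hook_bend', [(0.48, [261.5, 140.0])]), ('hook_tip', [(0.56, [260.1, 132.9])]), ('pail_eye', [(0.6, [259.9, 128.8])]), ('pail_grip', [(0.56, [258.5, 120.7])])]
```

Emit:
drive_tool --moves '[[[0, 0, 0.001, 0, 0, 0, 0.2], [0, 0, 0.001, 0, 0, 0, 0.2], [0, 0, 0.0015, 0, 0, 0, 0.2], [0, 0, 0.0015, 0, 0, 0, 0.2], [0, 0, 0.0015, 0, 0, 0, 0.2], [0, 0, 0.0015, 0, 0, 0, 0.2], [0, 0, 0.0015, 0, 0, 0, 0.2], [0, 0, 0.001, 0, 0, 0, 0.2], [0, 0, 0.001, 0, 0, 0, 0.2], [0, 0, 0.0005, 0, 0, 0, 0.2]]]'

```text
time: 18.25
ee_pos: [0.61, -0.2108, 0.2268]
eef_rot: [0.595, 0.804, 0.0, -0.0]
ft_force: [-1.0, -0.2, -0.1]
width: 0.0337
grip_force: 24.9
```

```bash
python3 - <<'E'
from h import *
np.set_printoptions(precision=4,suppress=True)
print(*ft(36)); s=r.read_state(); print(s["time"],s["torque"])
cv2.imwrite("pics/w6.png",r.camera("wrist")[:,:,::-1])
E
```

```text
[-0.209   0.3095 -0.223 ] [0.5775 0.4434 0.4108] [ 0.61   -0.2108  0.2269]
20.05 [0.0106 0.064  0.0116]
```

Emit:
drive_tool --moves '[[[0.0005, 0, 0.0005, 0, 0, 0, 0.2], [0.0005, 0, 0.0005, 0, 0, 0, 0.2], [0.0005, 0, 0.0005, 0, 0, 0, 0.2], [0, 0, 0.0005, 0, 0, 0, 0.2], [0, 0, 0, 0, 0, 0, 0.2]]]'

```text
time: 20.6
ee_pos: [0.6095, -0.2096, 0.2248]
eef_rot: [0.595, 0.804, -0.0, 0.0]
ft_force: [-0.4, -2.9, -0.1]
width: 0.0339
grip_force: 24.9
```

```bash
python3 - <<'E'
from h import *
np.set_printoptions(precision=4,suppress=True)
print(*ft(30)); s=r.read_state(); print(s["time"],s["ee_pos"])
E
```

```text
[ 0.4149 -2.5467  0.2472] [0.467  0.5563 0.4569] [ 0.6095 -0.2094  0.2248]
22.1 [ 0.6095 -0.2093  0.2248]
```

```bash
python3 - <<'E'
from h import *
np.set_printoptions(precision=4,suppress=True)
F=[];Q=[]
for i in range(6):
    im=r.camera("wrist")[:,:,::-1]; s=r.read_state(); F.append(s["ft_force"]);Q.append(s["torque"])
F=np.mean(F,0);Q=np.mean(Q,0); print(F,Q,"h",Q[0]/F[1],s["time"])
a=cv2.resize(im[120:300,180:340],(534,600),interpolation=cv2.INTER_CUBIC)
im2=r.camera("scene")[:,:,::-1]
b=cv2.resize(im2[60:210,225:295],(266,570),interpolation=cv2.INTER_CUBIC)
b=np.vstack([b,np.zeros((30,266,3),np.uint8)]); cv2.imwrite("pics/c7.png",np.hstack([a,b]))
E
```

```text
[-0.0131 -2.2862  0.3459] [-0.6829 -0.0079  0.0115] h 0.2987117943584538 22.4
```

View pics/c7.png

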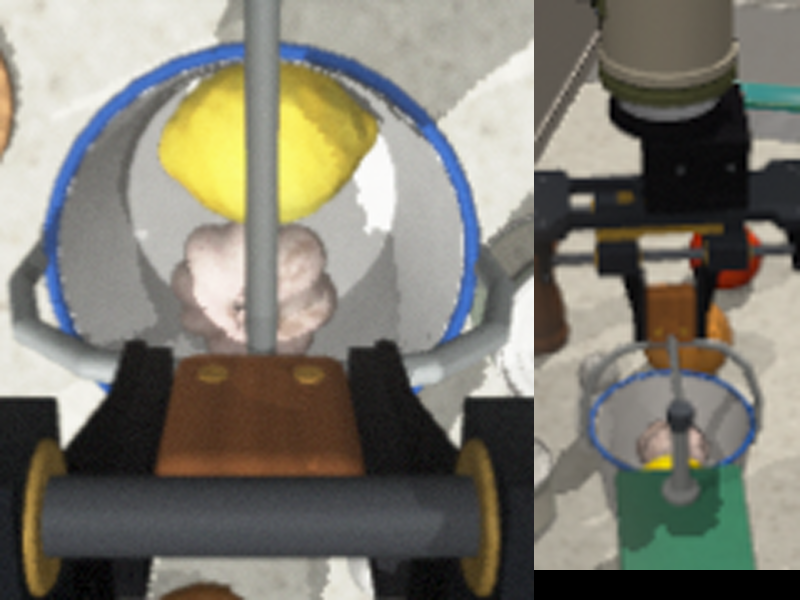

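The picture shows the hook still running centrally under the block at column 262, but there's now a −y side load of about 2.4 N. I'll back off in small steps and measure.

Emit:
drive_tool --moves '[[[-0.0004, 0, 0, 0, 0, 0, 0.2], [-0.0003, 0, 0, 0, 0, 0, 0.2], [0, 0, 0, 0, 0, 0, 0.2]]]'

```text
time: 22.75
ee_pos: [0.6097, -0.2096, 0.2247]
eef_rot: [0.595, 0.804, 0.0, -0.0]
ft_force: [-1.1, -0.4, 0.3]
width: 0.0341
grip_force: 24.9
```

```bash
cat >> h.py <<'E'
def ft2(n):
    F=[];Q=[]
    for _ in range(n):
        r.camera("wrist"); s=r.read_state(); F.append(s["ft_force"]);Q.append(s["torque"])
    M=R.from_quat(s["eef_rot"]).as_matrix()
    print("t",s["time"],"pos",s["ee_pos"],"F in tool",M.T@np.mean(F,0),"T tool",M.T@np.mean(Q,0))
E
python3 - <<'E'
from h import *
np.set_printoptions(precision=4,suppress=True)
ft2(12)
E
```

```text
t 23.35 pos [ 0.6098 -0.2098  0.2248] F in tool [ 0.6138 -0.8184  0.1776] T tool [0.2649 0.0885 0.0091]
```

Emit:
drive_tool --moves '[[[0.0001, -0.0002, 0.0003, 0, 0, 0, 0.2], [0, 0, 0.0002, 0, 0, 0, 0.2], [0, 0, 0, 0, 0, 0, 0.2]]]'

```text
time: 23.65
ee_pos: [0.6097, -0.2099, 0.2244]
eef_rot: [0.595, 0.804, 0.0, 0.0]
ft_force: [0.4, 0.9, 0.1]
width: 0.0337
grip_force: 24.9
```

```bash
python3 - <<'E'
from h import *
np.set_printoptions(precision=4,suppress=True)
ft2(24)
E
```

```text
t 24.85 pos [ 0.6095 -0.21    0.2243] F in tool [ 0.7062  0.9717 -0.0895] T tool [-0.1876  0.1404 -0.0096]
```

Emit:
drive_tool --moves '[[[0.0002, 0.0001, 0, 0, 0, 0, 0.2], [0, 0, 0, 0, 0, 0, 0.2], [0, 0, 0, 0, 0, 0, 0.2]]]'

```text
time: 25.15
ee_pos: [0.6095, -0.2099, 0.2244]
eef_rot: [0.595, 0.804, -0.0, 0.0]
ft_force: [0.7, 0.5, 0.8]
width: 0.034
grip_force: 24.9
```

```bash
python3 - <<'E'
from h import *
np.set_printoptions(precision=4,suppress=True)
ft2(20)
E
```

```text
Traceback (most recent call last):
  File "h.py", line 34, in ft2
    r.camera("wrist"); s=r.read_state(); F.append(s["ft_force"]);Q.append(s["torque"])
    ~~~~~~~~^^^^^^^^^
ValueError: 200 camera calls are used up
```

Camera calls are used up, so I'll go by the state readings from here. I'm easing the grip off gradually.

Emit:
drive_tool --moves '[[[0, 0, 0, 0, 0, 0, 0.2], [0, 0, 0, 0, 0, 0, 0.2]]]' --squeeze 12

```text
time: 25.85
ee_pos: [0.6095, -0.2098, 0.2243]
eef_rot: [0.595, 0.804, -0.0, -0.0]
ft_force: [0.3, -1.4, -0.3]
width: 0.034
grip_force: 12.0
```

Emit:
drive_tool --moves '[[[0, 0, 0, 0, 0, 0, 0.2], [0, 0, 0, 0, 0, 0, 0.2]]]' --squeeze 6

```text
time: 26.05
ee_pos: [0.6095, -0.2098, 0.2243]
eef_rot: [0.595, 0.804, -0.0, -0.0]
ft_force: [0.5, -0.2, 0.2]
width: 0.0339
grip_force: 6.0
```

Emit:
drive_tool --moves '[[[0, 0, 0, 0, 0, 0, 0.2], [0, 0, 0, 0, 0, 0, 0.2]]]' --squeeze 3

```text
time: 26.25
ee_pos: [0.6095, -0.2098, 0.2243]
eef_rot: [0.595, 0.804, 0.0, -0.0]
ft_force: [0.1, 0.5, 0.3]
width: 0.0343
grip_force: 3.0
```

Emit:
drive_tool --moves '[[[0, 0, 0, 0, 0, 0, 0.2], [0, 0, 0, 0, 0, 0, 0.2]]]'

```text
time: 26.45
ee_pos: [0.6095, -0.2098, 0.2243]
eef_rot: [0.595, 0.804, 0.0, -0.0]
ft_force: [-0.1, -0.4, 0.6]
width: 0.0337
grip_force: 3.0
```

Emit:
drive_tool --moves '[[[0, 0, 0, 0, 0, 0, 0.42], [0, 0, 0, 0, 0, 0, 0.45], [0, 0, 0, 0, 0, 0, 0.5], [0, 0, 0, 0, 0, 0, 0.55], [0, 0, 0, 0, 0, 0, 0.6], [0, 0, 0, 0, 0, 0, 0.65], [0, 0, 0, 0, 0, 0, 0.7], [0, 0, 0, 0, 0, 0, 0.75], [0, 0, 0, 0, 0, 0, 0.8], [0, 0, 0, 0, 0, 0, 0.8]]]'

```text
time: 27.45
ee_pos: [0.6096, -0.2098, 0.2243]
eef_rot: [0.595, 0.804, 0.0, -0.0]
ft_force: [-0.4, 0.3, 0.2]
width: 0.0687
grip_force: 0.0
```

Emit:
drive_tool --moves '[[[0, 0, 0, 0, 0, 0, 0.8], [0, 0, 0, 0, 0, 0, 0.8], [0, 0, 0, 0, 0, 0, 0.8], [0, 0, 0, 0, 0, 0, 0.8], [0, 0, 0, 0, 0, 0, 0.8], [0, 0, 0, 0, 0, 0, 0.8], [0, 0, 0, 0, 0, 0, 0.8], [0, 0, 0, 0, 0, 0, 0.8], [0, 0, 0, 0, 0, 0, 0.8], [0, 0, 0, 0, 0, 0, 0.8]]]'

```text
time: 28.45
ee_pos: [0.6096, -0.2098, 0.2243]
eef_rot: [0.595, 0.804, 0.0, -0.0]
ft_force: [0.8, -0.4, -0.1]
width: 0.0697
grip_force: 0.0
```

Emit:
drive_tool --moves '[[[0, 0, 0, 0, 0, 0, 0.8], [0, 0, 0, 0, 0, 0, 0.8], [0, 0, 0, 0, 0, 0, 0.8], [0, 0, 0, 0, 0, 0, 0.8], [0, 0, 0, 0, 0, 0, 0.8], [0, 0, 0, 0, 0, 0, 0.8], [0, 0, 0, 0, 0, 0, 0.8], [0, 0, 0, 0, 0, 0, 0.8], [0, 0, 0, 0, 0, 0, 0.8], [0, 0, 0, 0, 0, 0, 0.8]]]'

```text
time: 29.45
ee_pos: [0.6095, -0.2098, 0.2243]
eef_rot: [0.595, 0.804, 0.0, -0.0]
ft_force: [1.1, 0.3, 0.2]
width: 0.0699
grip_force: 0.0
```

Emit:
drive_tool --moves '[[[0, 0, 0, 0, 0, 0, 0.8], [0, 0, 0, 0, 0, 0, 0.8], [0, 0, 0, 0, 0, 0, 0.8], [0, 0, 0, 0, 0, 0, 0.8], [0, 0, 0, 0, 0, 0, 0.8], [0, 0, 0, 0, 0, 0, 0.8], [0, 0, 0, 0, 0, 0, 0.8], [0, 0, 0, 0, 0, 0, 0.8], [0, 0, 0, 0, 0, 0, 0.8], [0, 0, 0, 0, 0, 0, 0.8]]]'

```text
time: 30.45
ee_pos: [0.6095, -0.2098, 0.2243]
eef_rot: [0.595, 0.804, 0.0, -0.0]
ft_force: [0.6, -0.2, -0.2]
width: 0.0697
grip_force: 0.0
```

Emit:
drive_tool --moves '[[[0, 0, 0, 0, 0, 0, 0.8], [0, 0, 0, 0, 0, 0, 0.8], [0, 0, 0, 0, 0, 0, 0.8], [0, 0, 0, 0, 0, 0, 0.8], [0, 0, 0, 0, 0, 0, 0.8], [0, 0, 0, 0, 0, 0, 0.8], [0, 0, 0, 0, 0, 0, 0.8], [0, 0, 0, 0, 0, 0, 0.8], [0, 0, 0, 0, 0, 0, 0.8], [0, 0, 0, 0, 0, 0, 0.8]]]'

```text
time: 31.45
ee_pos: [0.6096, -0.2098, 0.2244]
eef_rot: [0.595, 0.804, 0.0, -0.0]
ft_force: [-0.2, 0.3, 0.8]
width: 0.0694
grip_force: 0.0
```

Emit:
drive_tool --moves '[[[0, 0, 0, 0, 0, 0, 0.8], [0, 0, 0, 0, 0, 0, 0.8], [0, 0, 0, 0, 0, 0, 0.8], [0, 0, 0, 0, 0, 0, 0.8], [0, 0, 0, 0, 0, 0, 0.8], [0, 0, 0, 0, 0, 0, 0.8], [0, 0, 0, 0, 0, 0, 0.8], [0, 0, 0, 0, 0, 0, 0.8], [0, 0, 0, 0, 0, 0, 0.8], [0, 0, 0, 0, 0, 0, 0.8]]]'

```text
time: 32.45
ee_pos: [0.6096, -0.2098, 0.2244]
eef_rot: [0.595, 0.804, 0.0, 0.0]
ft_force: [-0.7, 0.1, 0.6]
width: 0.0697
grip_force: 0.0
```

Emit:
drive_tool --moves '[[[0, 0, 0, 0, 0, 0, 0.65], [0, 0, 0, 0, 0, 0, 0.55], [0, 0, 0, 0, 0, 0, 0.5], [0, 0, 0, 0, 0, 0, 0.47], [0, 0, 0, 0, 0, 0, 0.45], [0, 0, 0, 0, 0, 0, 0.43], [0, 0, 0, 0, 0, 0, 0.42], [0, 0, 0, 0, 0, 0, 0.41], [0, 0, 0, 0, 0, 0, 0.4], [0, 0, 0, 0, 0, 0, 0.39]]]' --squeeze 3

```text
time: 33.45
ee_pos: [0.6096, -0.2098, 0.2244]
eef_rot: [0.595, 0.804, 0.0, 0.0]
ft_force: [-0.5, -0.4, 0.5]
width: 0.0345
grip_force: 0.0
```

Emit:
drive_tool --moves '[[[0, 0, 0, 0, 0, 0, 0.38], [0, 0, 0, 0, 0, 0, 0.37], [0, 0, 0, 0, 0, 0, 0.3], [0, 0, 0, 0, 0, 0, 0.2]]]' --squeeze 3

```text
time: 33.85
ee_pos: [0.6096, -0.2098, 0.2244]
eef_rot: [0.595, 0.804, 0.0, 0.0]
ft_force: [-0.3, 0.0, -0.0]
width: 0.0344
grip_force: 3.0
```

Emit:
drive_tool --moves '[[[0, 0, 0, 0, 0, 0, 0.2], [0, 0, 0, 0, 0, 0, 0.2]]]' --squeeze 10

```text
time: 34.05
ee_pos: [0.6096, -0.2098, 0.2244]
eef_rot: [0.595, 0.804, 0.0, 0.0]
ft_force: [0.2, -0.5, 1.0]
width: 0.0341
grip_force: 10.0
```

Emit:
drive_tool --moves '[[[0, 0, 0, 0, 0, 0, 0.2], [0, 0, 0, 0, 0, 0, 0.2]]]' --squeeze 25

```text
time: 34.25
ee_pos: [0.6096, -0.2097, 0.2244]
eef_rot: [0.595, 0.804, 0.0, 0.0]
ft_force: [1.1, 0.9, -0.6]
width: 0.0335
grip_force: 24.9
```

Emit:
drive_tool --moves '[[[0, 0, -0.0005, 0, 0, 0, 0.2], [0, 0, -0.001, 0, 0, 0, 0.2], [0, 0, -0.0015, 0, 0, 0, 0.2], [0, 0, -0.0015, 0, 0, 0, 0.2], [0, 0, -0.0015, 0, 0, 0, 0.2], [0, 0, -0.0015, 0, 0, 0, 0.2], [0, 0, -0.0015, 0, 0, 0, 0.2], [0, 0, -0.0015, 0, 0, 0, 0.2], [0, 0, -0.0015, 0, 0, 0, 0.2], [0, 0, -0.0015, 0, 0, 0, 0.2]]]'

```text
time: 35.25
ee_pos: [0.6095, -0.2098, 0.2379]
eef_rot: [0.595, 0.804, 0.0, -0.0]
ft_force: [0.4, -0.3, -1.0]
width: 0.0337
grip_force: 24.9
```

Emit:
drive_tool --moves '[[[0, 0, -0.0015, 0, 0, 0, 0.2], [0, 0, -0.0015, 0, 0, 0, 0.2], [0, 0, -0.001, 0, 0, 0, 0.2], [0, 0, -0.001, 0, 0, 0, 0.2], [0, 0, -0.001, 0, 0, 0, 0.2], [0, 0, -0.001, 0, 0, 0, 0.2], [0, 0, -0.001, 0, 0, 0, 0.2], [0, 0, -0.001, 0, 0, 0, 0.2], [0, 0, -0.001, 0, 0, 0, 0.2], [0, 0, -0.001, 0, 0, 0, 0.2]]]'

```text
time: 36.25
ee_pos: [0.6094, -0.2098, 0.2488]
eef_rot: [0.595, 0.804, -0.0, -0.0]
ft_force: [0.1, -0.1, -2.2]
width: 0.0339
grip_force: 24.9
```

Emit:
drive_tool --moves '[[[0, 0, -0.001, 0, 0, 0, 0.2], [0, 0, -0.001, 0, 0, 0, 0.2], [0, 0, -0.001, 0, 0, 0, 0.2], [0, 0, -0.002, 0, 0, 0, 0.2], [0, 0, -0.003, 0, 0, 0, 0.2], [0, 0, -0.005, 0, 0, 0, 0.2], [0, 0, -0.006, 0, 0, 0, 0.2], [0, 0, -0.006, 0, 0, 0, 0.2], [0, 0, -0.006, 0, 0, 0, 0.2], [0, 0, -0.005, 0, 0, 0, 0.2]]]'

```text
time: 37.25
ee_pos: [0.6097, -0.2098, 0.2856]
eef_rot: [0.595, 0.804, 0.0, 0.0]
ft_force: [0.3, -0.0, -2.7]
width: 0.034
grip_force: 24.9
```

Emit:
drive_tool --moves '[[[-0.004, -0.002, -0.002, 0, 0, 0, 0.2], [-0.008, -0.005, 0, 0, 0, 0, 0.2], [-0.012, -0.007, 0, 0, 0, 0, 0.2], [-0.014, -0.009, 0, 0, 0, 0, 0.2], [-0.014, -0.009, 0, 0, 0, 0, 0.2], [-0.012, -0.01, 0, 0, 0, 0, 0.2], [-0.01, -0.015, -0.005, 0, 0, 0, 0.2], [-0.005, -0.02, -0.01, 0, 0, 0, 0.2], [0, -0.02, -0.015, 0, 0, 0, 0.2], [0, -0.02, -0.015, 0, 0, 0, 0.2]]]'

```text
time: 38.25
ee_pos: [0.5186, -0.3206, 0.3332]
eef_rot: [0.596, 0.803, 0.0, 0.0]
ft_force: [0.4, -0.3, -2.1]
width: 0.0334
grip_force: 25.0
```

```bash
python3 - <<'E'
from h import *
np.set_printoptions(precision=4,suppress=True)
i=r.camera_info("wrist")
T=np.eye(4); T[:3,:3]=R.from_quat([.754,.657,0,0]).as_matrix(); T[:3,3]=[.525,-.0688,.378]; W=T@np.array(i["T_tool_cam"]); c=np.array(i["mtx"]),i["k1"],W[:3,:3],W[:3,3]
im=cv2.imread("pics/w1.png"); h=cv2.cvtColor(im,cv2.COLOR_BGR2HSV)
for box in ((0,95,155,255),(200,255,200,270)):
    m=((h[...,0]>6)&(h[...,0]<24)&(h[...,1]>90)).astype(np.uint8); k=np.zeros_like(m); k[box[0]:box[1],box[2]:box[3]]=1; m*=k
    m=cv2.morphologyEx(m,cv2.MORPH_OPEN,np.ones((5,5),np.uint8)); m=cv2.morphologyEx(m,cv2.MORPH_CLOSE,np.ones((9,9),np.uint8))
    cs=max(cv2.findContours(m,0,1)[0],key=cv2.contourArea).reshape(-1,2).astype(float)
    P=np.array([atz(c,p,.010)[:2] for p in cs],np.float32); print(cs.min(0),cs.max(0),cv2.minEnclosingCircle(P),cv2.fitEllipse(P))
s=r.read_state(); M=R.from_quat(s["eef_rot"]).as_matrix(); print(s["time"],s["ee_pos"],M[:,:2].T)
for t in ((.41,-.2,.34),(.44,0,.34)): print(M.T@(np.array(t)-s["ee_pos"]))
E
```

```text
[165.   0.] [244.  82.] ((0.4594886004924774, 0.136368989944458), 0.0735962837934494) ((0.45974016189575195, 0.13366681337356567), (0.13907164335250854, 0.13963350653648376), 52.867984771728516)
[213. 208.] [258. 249.] ((0.45543619990348816, -0.2292512059211731), 0.0498981848359108) ((0.45557183027267456, -0.22896957397460938), (0.0967445820569992, 0.0970887839794159), 162.0484619140625)
38.25 [ 0.5186 -0.3206  0.3332] [[-0.2907  0.9568 -0.0001]
 [ 0.9568  0.2907  0.0004]]
[ 0.147  -0.0688 -0.0068]
[ 0.3296  0.018  -0.0068]
```

Emit:
drive_tool --moves '[[[0.01, -0.015, -0.005, 0, 0, 0, 0.2], [0.022, -0.014, 0, 0, 0, 0, 0.2], [0.026, -0.012, 0, 0, 0, 0, 0.2], [0.028, -0.011, 0, 0, 0, 0, 0.2], [0.03, -0.01, 0, 0, 0, 0, 0.2], [0.031, -0.007, 0, 0, 0, 0, 0.2], [0.03, 0.004, 0, 0, 0, 0, 0.2], [0.03, 0.01, 0, 0, 0, 0, 0.2], [0.03, 0.012, 0, 0, 0, 0, 0.2], [0.03, 0.012, 0, 0, 0, 0, 0.2]]]'

```text
time: 39.25
ee_pos: [0.4122, -0.073, 0.3379]
eef_rot: [0.595, 0.803, 0.001, 0.001]
ft_force: [1.3, -0.1, -2.7]
width: 0.034
grip_force: 25.0
```

```bash
python3 - <<'E'
from h import *
np.set_printoptions(precision=4,suppress=True)
s=r.read_state(); M=R.from_quat(s["eef_rot"]).as_matrix(); print(s["time"],s["ee_pos"],s["joint_positions"])
for t in ((.44,0,.34),(.4595,.1357,.34)): print(M.T@(np.array(t)-s["ee_pos"]))
E
```

```text
39.25 [ 0.4122 -0.073   0.3379] [-0.3817 -0.2103  0.3787  1.7776  0.0764  1.5578  0.2837]
[ 0.0617  0.0479 -0.002 ]
[ 0.1859  0.106  -0.0019]
```

Emit:
drive_tool --moves '[[[0.025, 0.012, 0, 0, 0, 0, 0.2], [0.025, 0.013, 0, 0, 0, 0, 0.2], [0.025, 0.014, 0, 0, 0, 0, 0.2], [0.025, 0.014, 0, 0, 0, 0, 0.2], [0.025, 0.014, 0, 0, 0, 0, 0.2], [0.02, 0.013, 0, 0, 0, 0, 0.2], [0.016, 0.01, 0, 0, 0, 0, 0.2], [0.012, 0.008, 0, 0, 0, 0, 0.2], [0.006, 0.004, 0, 0, 0, 0, 0.2], [0.003, 0.002, 0, 0, 0, 0, 0.2]]]'

```text
time: 40.25
ee_pos: [0.4596, 0.1312, 0.337]
eef_rot: [0.595, 0.804, -0.0, 0.0]
ft_force: [1.0, 0.4, -2.5]
width: 0.0338
grip_force: 25.0
```

Emit:
drive_tool --moves '[[[0, 0, 0, 0, 0, 0, 0.2], [0, 0, 0, 0, 0, 0, 0.2]]]'

```text
time: 40.45
ee_pos: [0.4596, 0.1304, 0.337]
eef_rot: [0.596, 0.803, -0.0, 0.0]
ft_force: [0.2, 0.0, -1.7]
width: 0.034
grip_force: 25.0
```

```bash
python3 - <<'E'
from h import *
np.set_printoptions(precision=4,suppress=True)
s=r.read_state(); M=R.from_quat(s["eef_rot"]).as_matrix(); print(s["time"],s["ee_pos"],s["joint_positions"],M[2])
for t in ((.4595,.1357,.17),): print(M.T@(np.array(t)-s["ee_pos"]))
E
```

```text
40.45 [0.4596 0.1304 0.337 ] [-0.5423 -0.0407  0.1647  1.6466  0.0068  1.5352 -0.0831] [-0.0001  0.     -1.    ]
[0.0051 0.0015 0.167 ]
```

Emit:
drive_tool --moves '[[[0.0025, 0.001, 0.005, 0, 0, 0, 0.2], [0.0025, 0.0005, 0.015, 0, 0, 0, 0.2], [0, 0, 0.025, 0, 0, 0, 0.2], [0, 0, 0.03, 0, 0, 0, 0.2], [0, 0, 0.03, 0, 0, 0, 0.2], [0, 0, 0.022, 0, 0, 0, 0.2], [0, 0, 0.015, 0, 0, 0, 0.2], [0, 0, 0.009, 0, 0, 0, 0.2], [0, 0, 0.005, 0, 0, 0, 0.2], [0, 0, 0.002, 0, 0, 0, 0.2]]]'

```text
time: 41.45
ee_pos: [0.4596, 0.1365, 0.1789]
eef_rot: [0.595, 0.804, 0.0, 0.0]
ft_force: [-0.4, -0.5, -2.4]
width: 0.0341
grip_force: 24.9
```

Emit:
drive_tool --moves '[[[0, 0, 0.001, 0, 0, 0, 0.2], [0, 0, 0.001, 0, 0, 0, 0.2], [0, 0, 0.001, 0, 0, 0, 0.2], [0, 0, 0.001, 0, 0, 0, 0.2], [0, 0, 0.001, 0, 0, 0, 0.2], [0, 0, 0.001, 0, 0, 0, 0.2]]]'

```text
time: 42.05
ee_pos: [0.4595, 0.1365, 0.1728]
eef_rot: [0.595, 0.804, 0.0, 0.0]
ft_force: [0.2, 0.6, -2.7]
width: 0.0338
grip_force: 24.9
```

Emit:
drive_tool --moves '[[[0, 0, 0.001, 0, 0, 0, 0.2], [0, 0, 0.001, 0, 0, 0, 0.2], [0, 0, 0.0005, 0, 0, 0, 0.2], [0, 0, 0, 0, 0, 0, 0.2]]]'

```text
time: 42.45
ee_pos: [0.4595, 0.1365, 0.1703]
eef_rot: [0.595, 0.804, -0.0, -0.0]
ft_force: [-0.1, -0.9, -2.7]
width: 0.0335
grip_force: 24.9
```

Emit:
drive_tool --moves '[[[0, 0, 0.0005, 0, 0, 0, 0.2], [0, 0, 0, 0, 0, 0, 0.2]]]'

```text
time: 42.65
ee_pos: [0.4595, 0.1365, 0.1699]
eef_rot: [0.595, 0.804, 0.0, -0.0]
ft_force: [0.1, -0.2, -3.5]
width: 0.0336
grip_force: 24.9
```

Emit:
drive_tool --moves '[[[0, 0, 0.0005, 0, 0, 0, 0.2], [0, 0, 0, 0, 0, 0, 0.2]]]'

```text
time: 42.85
ee_pos: [0.4595, 0.1365, 0.1693]
eef_rot: [0.595, 0.804, 0.0, -0.0]
ft_force: [-0.3, -0.5, -2.4]
width: 0.0338
grip_force: 24.9
```

Emit:
drive_tool --moves '[[[0, 0, 0.0005, 0, 0, 0, 0.2], [0, 0, 0, 0, 0, 0, 0.2]]]'

```text
time: 43.05
ee_pos: [0.4595, 0.1365, 0.1688]
eef_rot: [0.595, 0.804, 0.0, -0.0]
ft_force: [-0.2, 0.1, -2.6]
width: 0.0333
grip_force: 24.9
```

Emit:
drive_tool --moves '[[[0, 0, 0.0003, 0, 0, 0, 0.2], [0, 0, 0, 0, 0, 0, 0.2]]]'

```text
time: 43.25
ee_pos: [0.4595, 0.1365, 0.1686]
eef_rot: [0.595, 0.804, 0.0, -0.0]
ft_force: [0.0, -0.1, -2.7]
width: 0.0337
grip_force: 24.9
```

Emit:
drive_tool --moves '[[[0, 0, 0.0003, 0, 0, 0, 0.2], [0, 0, 0, 0, 0, 0, 0.2]]]'

```text
time: 43.45
ee_pos: [0.4596, 0.1365, 0.1685]
eef_rot: [0.595, 0.804, 0.0, 0.0]
ft_force: [0.0, -1.2, 1.3]
width: 0.034
grip_force: 24.9
```

Emit:
drive_tool --moves '[[[0, 0, 0, 0, 0, 0, 0.2], [0, 0, 0, 0, 0, 0, 0.2]]]' --squeeze 8

```text
time: 43.65
ee_pos: [0.4597, 0.1365, 0.1685]
eef_rot: [0.595, 0.804, 0.0, 0.0]
ft_force: [0.6, -0.9, 1.2]
width: 0.0341
grip_force: 8.0
```

Emit:
drive_tool --moves '[[[0, 0, 0, 0, 0, 0, 0.2], [0, 0, 0, 0, 0, 0, 0.2]]]' --squeeze 3

```text
time: 43.85
ee_pos: [0.4597, 0.1365, 0.1685]
eef_rot: [0.595, 0.804, 0.0, 0.0]
ft_force: [0.4, -1.7, 1.6]
width: 0.034
grip_force: 3.0
```

Emit:
drive_tool --moves '[[[0, 0, 0, 0, 0, 0, 0.42], [0, 0, 0, 0, 0, 0, 0.46], [0, 0, 0, 0, 0, 0, 0.5], [0, 0, 0, 0, 0, 0, 0.6], [0, 0, 0, 0, 0, 0, 0.7], [0, 0, 0, 0, 0, 0, 0.8], [0, 0, 0, 0, 0, 0, 0.9], [0, 0, 0, 0, 0, 0, 0.95], [0, 0, 0, 0, 0, 0, 0.95], [0, 0, 0, 0, 0, 0, 0.95]]]'

```text
time: 44.85
ee_pos: [0.4595, 0.1365, 0.1683]
eef_rot: [0.595, 0.804, 0.0, -0.0]
ft_force: [0.3, 0.2, -0.2]
width: 0.0818
grip_force: 0.0
```

Emit:
drive_tool --moves '[[[0, 0, -0.005, 0, 0, 0, 0.95], [0, 0, -0.015, 0, 0, 0, 0.95], [0, 0, -0.025, 0, 0, 0, 0.95], [0, 0, -0.03, 0, 0, 0, 0.95], [0, 0, -0.03, 0, 0, 0, 0.95], [0, 0, -0.025, 0, 0, 0, 0.95], [0, 0, -0.01, 0, 0, 0, 0.95], [0, 0, 0, 0, 0, 0, 0.95], [0, 0, 0, 0, 0, 0, 0.95], [0, 0, 0, 0, 0, 0, 0.95]]]'

```text
time: 45.85
ee_pos: [0.459, 0.1363, 0.3068]
eef_rot: [0.595, 0.804, -0.001, -0.001]
ft_force: [0.1, 1.0, -0.6]
width: 0.0826
grip_force: 0.0
```

```bash
python3 - <<'E'
from h import *
s=r.read_state(); print(s["time"],s["ee_pos"],s["ft_force"]); print(r.close_job())
E
```

```text
45.85 [0.45900995 0.13630597 0.30680875] [ 0.14536728  1.0167328  -0.57799798]
the job is handed in; nothing more can be done
None
```

The pail hung hands-off on the hook for about 5 s (weight about 2.3 N), then I lifted it off slowly and stood it on the larger trivet; I handed the job in at 45.9 s, but the hanging and final placing went by force and pose readings only, as the camera calls had run out.

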